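# Screw the lid home on the ink canister

## Task

The lid has only been set down on the neck of the ink canister and its thread has not caught. Without lifting it off, press it lightly and turn it backwards (counter-clockwise seen from above) until it drops into the thread start, then screw it forwards (clockwise) gently until it is fully home, and let go. Do not force the lid, and leave the seal, the brush rest and the ink stick beside it where they are.

Things in the scene. Friction and masses are not known exactly. Their poses are not given: they have to be found in the camera images.
- lid_bar (a point): Grasp point on the lid's finger bar, on the lid's axis, 53 mm above the lid's lower edge. The bar stands upright, 50 mm long (this x), 14 mm thick (y: pinch it across y), 35 mm high; its top is 12 mm above this point, the lid's flat top (62 mm across) 22.5 mm below it. z: lid axis, up. A lid held in the fingers drops only when pushed down.
- lid: Black round plastic screw lid, 62 mm diameter, 65 mm high with its bar, 85 to 170 g. Origin on its axis at the lower edge of the skirt; axes as lid_bar. Three pins inside the skirt run on the neck's thread. At the start it stands level, edge 62 mm above the table, its pins on the level tops of three thread teeth, round which it can slide.
- canister: Squat grey ink canister, 100 mm diameter, on a 118 mm square wooden board, all fixed to the table; shoulder 45 mm above the table. Origin on its axis at table height, z up. The lid hides the neck with its right-hand thread of three starts; the angle of the starts differs every time, is not given by this frame and must be felt.
- thread_start (a point): Point on the canister's axis 52 mm above the table: height of the lid's lower edge once dropped into a thread start (10 mm drop). A start comes after 10 to 80 degrees counter-clockwise seen from above; it is open for about 20 degrees and ends at a solid block. Turned clockwise before it has dropped, the lid only runs against blocks.
- lid_home (a point): Point on the canister's axis 48 mm above the table: the lid's lower edge when fully home, 3 mm over the shoulder. From the start the lid goes down to it at 4 mm per radian of clockwise turn, after 15 to 40 degrees of nearly level turn (80 to 105 degrees in all), against a sprung seal (15 N at the end, so a light grip slips); then a solid block: torque jumps from about 0.2 Nm. It stays by friction.
- seal: Bystander: upright brown stone seal, 20x20x54 mm, standing about 90 mm to the left of the canister's axis. Origin under its centre.
- rest: Bystander: white mountain-shaped brush rest, 20x64x19 mm, about 90 mm behind the canister's axis. Origin under its centre.
- ink_stick: Bystander: flat black ink stick, 22x85x10 mm, lying about 90 mm in front of the canister's axis. Origin under its centre.
Not all that is in view belongs to the job. Of the things that look like the lid, the larger one is meant.

How it is judged:
On the way:
1. the lid, turned backwards, has dropped into the thread start (z of lid in the frame of canister below 0.055 m), for 0.1 s.
At the end, for the whole second after the job is handed in: The lid is screwed fully home: its lower edge at most 4.5 mm above the canister's shoulder (home is 3 mm), within 4 mm of the canister's axis, tilted less than 4 degrees, at rest and released; seal, brush rest and ink stick are within 15 mm of where they stood (z of lid in the frame of canister below 0.0495 m and horizontal distance between lid and canister below 0.004 m and angle between lid's own z axis and vertical below 0.07 rad and linear speed of lid below 0.01 m/s); the robot touches nothing.
It fails at once if the lid is lifted off the neck (z of lid in the frame of canister above 0.068 m).
It fails at once if the lid is forced: it bears on the canister with more than 25 N before it has dropped into the thread start, or with more than 60 N at any time ((z of lid in the frame of canister above 0.056 m and contact force between lid and canister above 25 N) or contact force between lid and canister above 60 N).
It fails at once if a bystander is disturbed (distance of any of seal, rest, ink_stick from where it was at the start of the episode above 0.015 m).
It also fails if it takes over 58 s, if anything falls off the work surface, if the arm or the gripper's body presses on something with over 40 N, if the wrist force passes 120 N, or if a joint passes its speed limit or range.

## Robot

A 6-joint arm with a two-finger parallel gripper is mounted at the origin on a cart in front of the work surface, level with it; the furniture and walls round the work are solid. World frame = base frame: x ahead of the robot, y to its left, z up, the work surface at z = 0. Lengths are in m, angles in rad, forces in N, time in s.
With the tool pointing down it reaches from about 0.3 to 0.825 m from the base axis. Payload 5.4 kg.
Tool frame: the origin (TCP) lies between the finger pads; the fingertips stand 17 mm ahead of it and the grasp point (between the pads) lies 2 mm behind it; x points along the fingers, z is the direction in which the jaws open and shut, and the axes are right-handed (so a half turn about x gives the same grasp; the last joint's range is limited). The gripper opens to 92 mm and grips with 3 to 60 N. Pads are 20 mm wide; open, the fingers measure 128 mm over their backs; the gripper's body (75 mm by 189 mm) begins 69 mm behind the grasp point.
Start: joints at [-1.42, 0.158, 1.597, -0, 1.386, -0.21], TCP at [0.203, -0.538, 0.232] pointing down, gripper open.
Joint ranges: [-2.91, 2.91], [-0.94, 2.29], [0.18, 2.7], [-1.29, 4.43], [0.17, 2.64], [-3, 3]. Speed limits (rad/s): [2.57, 2.57, 3.14, 3.14, 3.14, 3.14].

## Interface

Orientations are given as a unit quaternion [x, y, z, w].
In Python, from station import arm gives the robot as it stands. The module is installed in compiled form; this text tells all that it offers. Calls block until the motion is done:
- arm.reach(position, orientation): joint-space move of the TCP to a pose.
- arm.move_l(position, feed=0.15, orientation=None): straight line of the TCP; orientation=None keeps the orientation; feed is the mean speed in m/s.
- arm.goto_joints(angles): joint-space move.
- arm.gripper_to(opening): finger opening in m; the grip force is fixed at half the most; returns when the fingers have stopped.
- arm.hold(seconds).
- arm.solve_ik(position, orientation): joint angles nearest the present ones, or None.
- arm.state(): the state.
- arm.camera(name): name is "side" or "top"; returns the picture (480x640x3 uint8, blue, green, red); there is no depth.
- arm.calibration(name): a dict with "camera_matrix" (3x3 intrinsics, pixels), "k1" (the pictures are not rectified: a ray, as slopes to the right and down, at radius r is drawn at 1 + k1 r^2 times it, then the intrinsics apply), "rvec" (rotation vector, rad) and "tvec" (3), from world to camera coordinates, as OpenCV has them. Camera axes: x right, y down, z forward; pixel columns grow to the right and rows downward; lengths in m; the calibration is good to about 2 mm. A picture is of the moment at which its call begins. calibration takes no time and is no camera call.
A pose or a line that the arm cannot do raises arm.MotionError and nothing moves.
- arm.finish_job(): hands the job in, once; it reports no verdict.
Trained networks look in the newest picture that a camera, given by its name, has taken for a name from the list of things; names that differ only in an ending like _2 or _b are one class to them, and where a whole thing is asked for, a point or a joint stands for the part that bears it (a point fixed in the world has none). Each returns a list of dicts, best first, with "confidence" (0 to 1); they miss things now and then, are a little off and sometimes report something else, mostly with a low value. They report only what shows in the picture. A call takes as long as a camera call. They do not tell look-alikes from the thing itself.
- arm.recognise(camera, label): "point" ([row, column] as shares, 0 to 1, of the picture: columns of its width, rows of its height, amid what is visible of it).
- arm.landmark_of(camera, label): "point" ([row, column] as shares, 0 to 1, of the picture: columns of its width, rows of its height: a listed point, or the origin of a listed thing).
The state is a dict: "t": time; "joint_positions": joint angles; "qd": joint speeds; "tau": joint torques, N m; "eef_pos": TCP position; "tool_rot": TCP orientation; "wrist_force": force on the tool from outside, world axes, zero at the start; "ft_torque": the same for the moment, N m; "grip_width": finger opening in m.
Only numpy, scipy, OpenCV 4.12 (cv2) and the standard library are available. Lean on these libraries where they do the work, as an engineer would, in place of code of your own. Each camera call takes 0.05 s, during which the arm holds its last target.

## Working session

There is one attempt and no reset: what is moved stays moved. The work goes in short steps, each a Python script; the robot and the scene stay as the last script left them, time stands still between calls to the robot, and variables do not carry over. Pictures are saved under pics/ and viewed, and the job is handed in when it is done.

```bash
mkdir -p pics; ls; python3 - <<'E'
from station import arm
import cv2
for n in("side","top"):
    im=arm.camera(n); cv2.imwrite(f"pics/{n}0.png",im)
    c=arm.calibration(n); print(n,c)
    for l in("lid_bar","lid","canister","seal","rest","ink_stick"):
        print(l,[(round(d["confidence"],2),[round(d["point"][1]*640),round(d["point"][0]*480)]) for d in arm.landmark_of(n,l)])
print(arm.state())
E
```

```text
pics
side {'camera_matrix': array([[491.25016974,   0.        , 319.91512032],
       [  0.        , 491.25016974, 248.47723893],
       [  0.        ,   0.        ,   1.        ]]), 'k1': -0.03374516284582479, 'rvec': array([ 2.09539786, -0.12428698,  0.03997616]), 'tvec': array([-0.527093  , -0.02902179,  1.09436521])}
lid_bar [(0.8, [293, 259])]
lid [(0.74, [295, 284]), (0.67, [398, 310])]
canister [(0.76, [296, 315])]
seal []
rest [(0.59, [353, 309]), (0.15, [291, 285])]
ink_stick []
top {'camera_matrix': array([[589.46463318,   0.        , 321.81435467],
       [  0.        , 589.46463318, 237.81275324],
       [  0.        ,   0.        ,   1.        ]]), 'k1': -0.032253523782221696, 'rvec': array([ 2.21374865, -2.18580412,  0.02213051]), 'tvec': array([-0.28667755,  0.48830987,  0.92607057])}
lid_bar [(0.74, [370, 267])]
lid [(0.93, [372, 157]), (0.71, [369, 266])]
canister []
seal [(0.46, [310, 262])]
rest [(0.79, [363, 207])]
ink_stick [(0.68, [354, 325])]
{'t': 0.7, 'joint_positions': array([-1.42010500e+00,  1.58351628e-01,  1.59701740e+00, -3.36542480e-08,
        1.38617485e+00, -2.10128108e-01]), 'qd': array([-1.29821957e-03,  9.52622417e-04, -2.39041841e-04,  6.24587545e-04,
        5.06069998e-05, -6.15462314e-04]), 'tau': array([-5.99865552e-05, -3.85481858e+01, -3.22301638e+01,  7.00570294e-02,
        3.06718075e-02, -9.34180306e-07]), 'eef_pos': array([ 0.20296163, -0.53797421,  0.23161962]), 'tool_rot': array([ 0.40215624,  0.58158964, -0.40218136,  0.58161328]), 'wrist_force': array([-0.30129805, -0.49353922,  0.30370848]), 'ft_torque': array([-0.0086824 ,  0.03764476, -0.03953614]), 'grip_width': 0.09181824210827035}
```

View pics/side0.png

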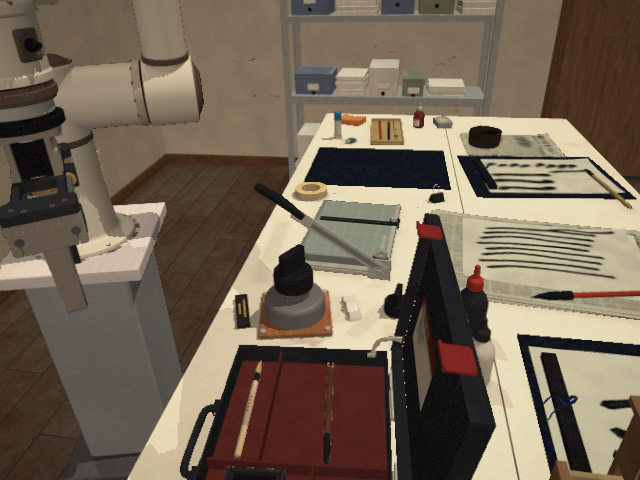

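View pics/top0.png

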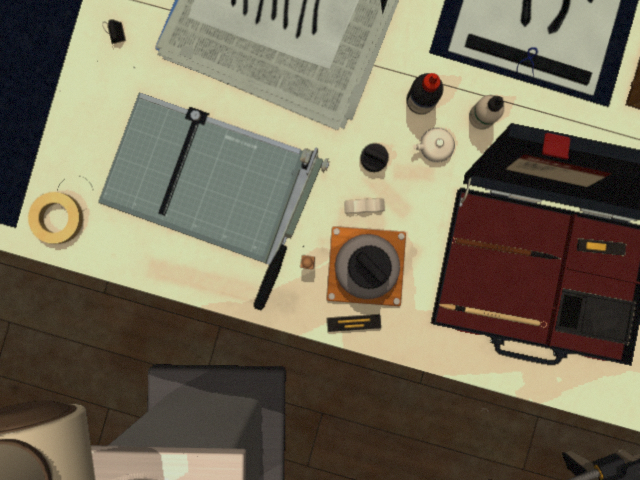

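```bash
cat > h.py <<'E'
import numpy as np,cv2
from station import arm
def cam(n):
    c=arm.calibration(n); K=c["camera_matrix"]; R,_=cv2.Rodrigues(c["rvec"]); t=np.array(c["tvec"]).ravel()
    return K,c["k1"],R,t,np.array(c["rvec"],float)
def ray(n,uv):
    K,k,R,t,_=cam(n)
    x=cv2.undistortPoints(np.array([[uv]],float),K,np.array([k,0,0,0,0.]))[0,0]
    return -R.T@t, R.T@np.array([x[0],x[1],1])
def at(n,uv,z):
    o,d=ray(n,uv); return o+d*(z-o[2])/d[2]
def tri(a,b):
    (o1,d1),(o2,d2)=ray("side",a),ray("top",b)
    A=np.stack([d1,-d2],1); s=np.linalg.lstsq(A,o2-o1,rcond=None)[0]
    p,q=o1+s[0]*d1,o2+s[1]*d2
    return (p+q)/2,np.linalg.norm(p-q)
def proj(n,P):
    K,k,R,t,rv=cam(n)
    return cv2.projectPoints(np.array(P,float).reshape(-1,3),rv,t,K,np.array([k,0,0,0,0.]))[0][:,0]
E
python3 - <<'E'
from h import *
print("bar",tri((293,259),(370,267)),at("top",(370,267),.115))
print("decoy?",at("top",(372,157),.0), at("side",(398,310),.0))
print("seal",at("top",(310,262),0),"rest",at("top",(363,207),0),"ink",at("top",(354,325),0))
for n,c in(("side",(295,280)),("top",(365,240))):
    im=cv2.imread(f"pics/{n}0.png"); s=4 if n=="side" else 3
    w=100
    x0,y0=c[0]-w*4//s,c[1]-w*3//s
    cr=im[y0:y0+600//s,x0:x0+800//s]; cv2.imwrite(f"pics/{n}0c.png",cv2.resize(cr,None,fx=s,fy=s,interpolation=cv2.INTER_CUBIC)); print(n,x0,y0,s)
E
```

```text
bar (array([ 0.45078808, -0.34972952,  0.11141898]), np.float64(0.00444735791915415)) [ 0.44862598 -0.34939828  0.115     ]
decoy? [ 0.62234816 -0.35893841  0.        ] [ 0.62592021 -0.35894045  0.        ]
seal [ 0.45339117 -0.26208862  0.        ] rest [ 0.54205036 -0.34537856  0.        ] ink [ 0.35452338 -0.3331633   0.        ]
side 195 205 4
top 232 140 3
```

View pics/top0c.png

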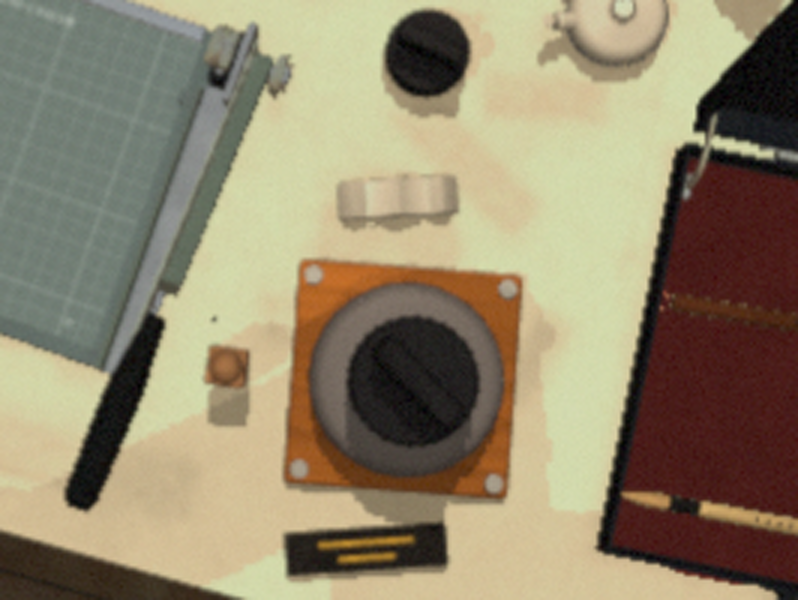

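View pics/side0c.png

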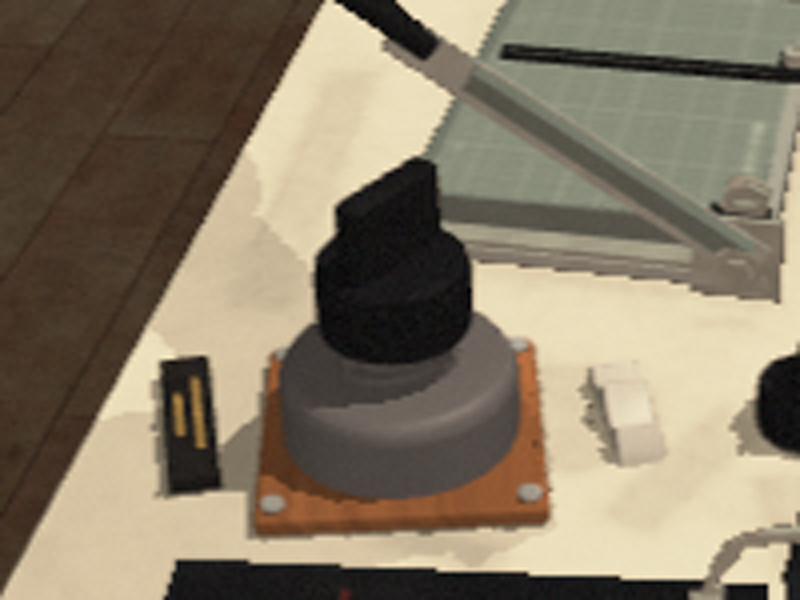

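```bash
python3 - <<'E'
from h import *
print("handle tip",tri((258,187),(260,305)),"handle inner",tri((306,218),(284,247)))
E
```

```text
handle tip (array([ 0.40091958, -0.20373812,  0.17569023]), np.float64(0.004314508872315068)) handle inner (array([ 0.4792671 , -0.22980366,  0.12152753]), np.float64(0.008799920956465018))
```

Two things look like the lid: the one on the canister at top (370,267), about 44 px across, and a smaller one standing on the table at top (372,157), about 28 px across. The larger one fits: it sits on the canister neck and has the upright bar, and the crop confirms this. Next I'll refine its position and yaw with an overlay.

```bash
cat >> h.py <<'E'
def model(n,x,y,yaw):
    out=[]
    a=np.linspace(0,2*np.pi,60)
    for r,z in((.031,.0925),(.031,.062),(.05,.045)):
        out.append(proj(n,np.c_[x+r*np.cos(a),y+r*np.sin(a),0*a+z]))
    c,s=np.cos(yaw),np.sin(yaw)
    b=[(x+c*u-s*v,y+s*u+c*v) for u,v in((.025,.007),(-.025,.007),(-.025,-.007),(.025,-.007),(.025,.007))]
    for z in(.127,.0925): out.append(proj(n,[(p[0],p[1],z) for p in b]))
    return out
E
cat > ov.py <<'E'
from h import *
import sys
x,y,yaw=map(float,sys.argv[1:4]); tag=sys.argv[4]
S=5; tiles=[]
for n,c in(("side",(295,285)),("top",(370,267))):
    im=cv2.imread(f"pics/{n}0.png"); x0,y0=c[0]-40,c[1]-55
    cr=cv2.resize(im[y0:y0+110,x0:x0+80],None,fx=S,fy=S,interpolation=cv2.INTER_CUBIC)
    cr=np.clip(cr.astype(float)*2.2,0,255).astype(np.uint8)
    for k,l in enumerate(model(n,x,y,yaw)):
        pts=((l-[x0,y0]+.5)*S).astype(int)
        cv2.polylines(cr,[pts],False,(0,255,0) if k<3 else (0,0,255),1)
    tiles.append(cr)
cv2.imwrite(f"pics/ov{tag}.png",np.hstack(tiles))
E
python3 - <<'E'
from h import *
# bar ends in crop top: centerline (383,347)->(457,420)
f=lambda u,v:(232+u/3,140+v/3)
a=at("top",f(380,344),.127);b=at("top",f(458,420),.127);print(a,b,np.arctan2(*(b-a)[[1,0]]))
for p in((407,379),): print(at("top",f(*p),.045))
print(at("top",f(413,381),.0925))
E
python3 ov.py .450 -.349 -2.37 a
```

```text
[ 0.46556028 -0.33280827  0.127     ] [ 0.43126356 -0.36885758  0.127     ] -2.331285662353638
[ 0.44840698 -0.35079862  0.045     ]
[ 0.44824029 -0.35050838  0.0925    ]
```

View pics/ova.png

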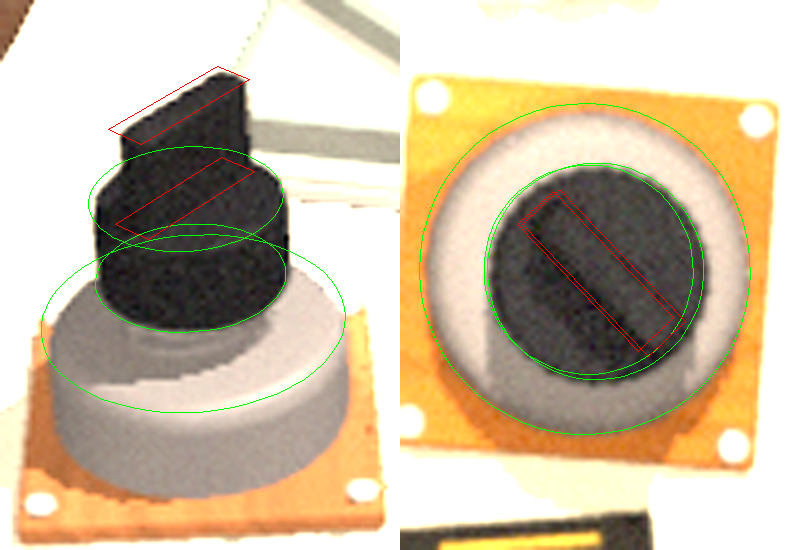

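```bash
python3 ov.py .4485 -.3505 -2.32 b
```

```text
(no output)
```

View pics/ovb.png

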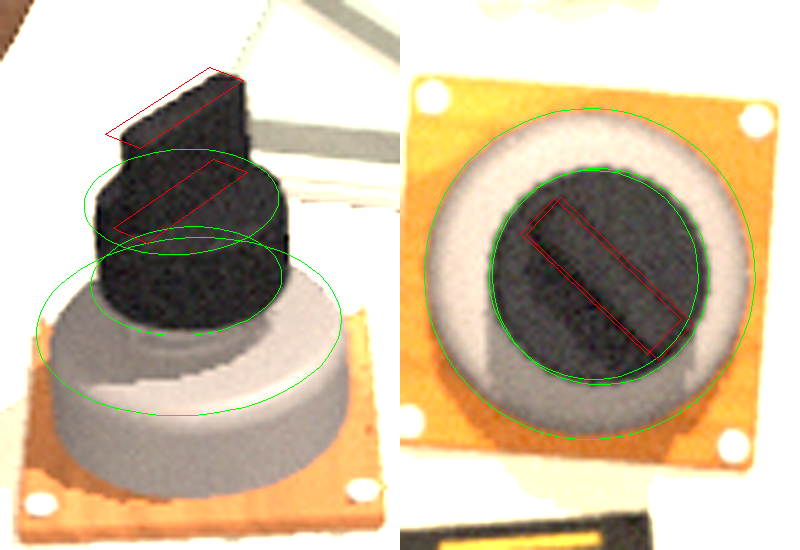

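```bash
cat >> h.py <<'E'
from scipy.spatial.transform import Rotation as Rn
def quat(phi): # tool z at azimuth phi, x down
    x=np.array([0,0,-1.]); z=np.array([np.cos(phi),np.sin(phi),0]); y=np.cross(z,x)
    return Rn.from_matrix(np.stack([x,y,z],1)).as_quat()
def phi_now():
    z=Rn.from_quat(arm.state()["tool_rot"]).as_matrix()[:,2]; return np.arctan2(z[1],z[0])
def st(tag=""):
    s=arm.state(); print(tag,"t",round(s["t"],2),"p",np.round(s["eef_pos"],4),"phi",round(phi_now(),3),"F",np.round(s["wrist_force"],1),"M",np.round(s["ft_torque"],2),"w",round(s["grip_width"],4),"j6",round(s["joint_positions"][5],2)); return s
E
python3 - <<'E'
from h import *
psi=-2.32
for k in(0,1):
    for d in(-100,-50,0,50,100):
        p=psi+np.pi/2+k*np.pi+np.radians(d)
        print(k,d,arm.solve_ik([.45,-.3502,.113],quat(p)))
st()
E
```

```text
0 -100 [-8.73174447e-01  2.65551106e-01  1.71836803e+00 -4.44089210e-16
  1.15767352e+00  1.62135848e+00]
0 -50 [-8.73174447e-01  2.65551106e-01  1.71836803e+00 -4.44089210e-16
  1.15767352e+00  7.48693852e-01]
0 0 [-8.73174447e-01  2.65551106e-01  1.71836803e+00 -4.44089210e-16
  1.15767352e+00 -1.23970774e-01]
0 50 [-8.73174447e-01  2.65551106e-01  1.71836803e+00 -4.44089210e-16
  1.15767352e+00 -9.96635400e-01]
0 100 [-8.73174447e-01  2.65551106e-01  1.71836803e+00 -4.44089210e-16
  1.15767352e+00 -1.86930003e+00]
1 -100 [-8.73174447e-01  2.65551106e-01  1.71836803e+00 -4.44089210e-16
  1.15767352e+00 -1.52023418e+00]
1 -50 [-8.73174447e-01  2.65551106e-01  1.71836803e+00 -4.44089210e-16
  1.15767352e+00 -2.39289880e+00]
1 0 None
1 50 [-8.73174447e-01  2.65551106e-01  1.71836803e+00 -4.44089210e-16
  1.15767352e+00  2.14495725e+00]
1 100 [-8.73174447e-01  2.65551106e-01  1.71836803e+00 -4.44089210e-16
  1.15767352e+00  1.27229263e+00]
 t 0.7 p [ 0.203  -0.538   0.2316] phi -1.21 F [-0.3 -0.5  0.3] M [-0.01  0.04 -0.04] w 0.0918 j6 -0.21
```

```bash
python3 - <<'E'
from h import *
phi=-2.32+np.pi/2
arm.reach([.45,-.3502,.25],quat(phi)); st("above")
arm.move_l([.45,-.3502,.150],feed=.1); st()
arm.gripper_to(.05)
cv2.imwrite("pics/top1.png",arm.camera("top")); cv2.imwrite("pics/side1.png",arm.camera("side"))
a=cv2.imread("pics/side1.png")[190:350,190:390]; b=cv2.imread("pics/top1.png")[180:340,270:470]
cv2.imwrite("pics/v1.png",np.hstack([cv2.resize(q,(400,320),interpolation=2) for q in(a,b)]))
E
```

```text
above t 1.88 p [ 0.4494 -0.351   0.2499] phi -0.751 F [ 0.1  0.2 -0.4] M [-0.02 -0.01  0.05] w 0.0921 j6 -0.12
 t 3.03 p [ 0.4504 -0.3507  0.1509] phi -0.749 F [-0.3  0.5  0.1] M [-0.05 -0.05 -0.02] w 0.092 j6 -0.12
```

View pics/v1.png

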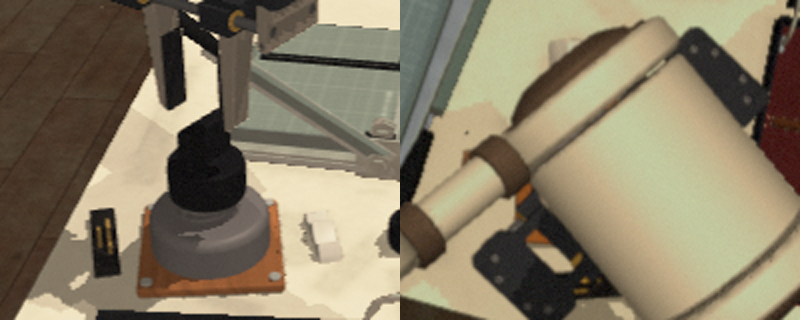

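The side view shows the fingers straddling the bar at crop (205,135), and the top view is blocked by the arm. Descending and gripping next.

```bash
python3 - <<'E'
from h import *
arm.move_l([.45,-.3502,.1145],feed=.06); st("down"); arm.hold(.2); st()
w=arm.gripper_to(.03); st("w.03")
arm.gripper_to(.012); st("grip"); arm.hold(.3); s=st()
cv2.imwrite("pics/side2.png",arm.camera("side"))
cv2.imwrite("pics/v2.png",cv2.resize(cv2.imread("pics/side2.png")[190:350,190:390],(800,640))[:600])
E
```

```text
down t 4.63 p [ 0.4501 -0.3503  0.1146] phi -0.749 F [-0.3  0.3  0.5] M [ 0.   -0.04 -0.07] w 0.05 j6 -0.12
 t 4.83 p [ 0.4502 -0.3505  0.115 ] phi -0.749 F [-0.2 -0.6 -0. ] M [-0.07 -0.08  0.01] w 0.05 j6 -0.12
w.03 t 5.32 p [ 0.45   -0.3502  0.1145] phi -0.749 F [-0.3 -0.1  0.3] M [-0.01 -0.02 -0.  ] w 0.0301 j6 -0.12
grip t 5.7 p [ 0.45   -0.3502  0.1145] phi -0.749 F [-0.2 -0.3  0.5] M [-0.01 -0.01 -0.02] w 0.0137 j6 -0.12
 t 6.0 p [ 0.45   -0.3502  0.1145] phi -0.749 F [ 1.4  0.4 -0.6] M [-0.01 -0.04 -0.02] w 0.014 j6 -0.12
```

View pics/v2.png

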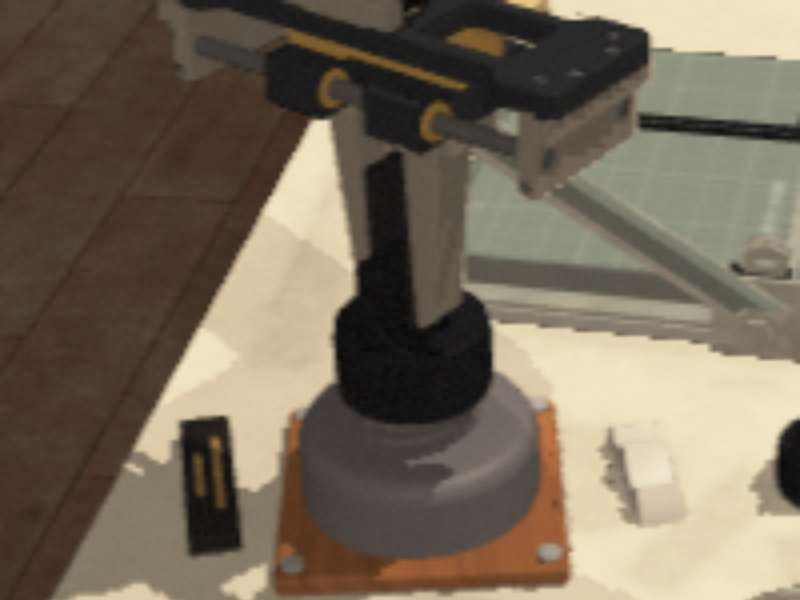

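The grip is good: 14 mm width, with little lateral force. Next I'll press lightly and measure the stiffness.

```bash
cat >> h.py <<'E'
def F(n=4):
    a=[]
    for _ in range(n):
        s=arm.state(); a.append(np.r_[s["wrist_force"],s["ft_torque"]]); arm.hold(.02)
    return np.mean(a,0)
E
python3 - <<'E'
from h import *
z=.1145
for i in range(12):
    z-=.0003
    arm.move_l([.45,-.3502,z],feed=.02); f=F()
    print(round(z,4),np.round(f,2),round(arm.state()["eef_pos"][2],4))
    if f[2]>6: break
st()
E
```

```text
0.1142 [-0.12  0.13  1.84  0.07  0.08  0.  ] 0.1144
0.1139 [-1.38  1.56  5.03  0.29  0.26  0.03] 0.1142
0.1136 [-1.03  1.92  6.79  0.41  0.37 -0.02] 0.1142
 t 7.0 p [ 0.4501 -0.3503  0.1142] phi -0.749 F [-1.8  1.7  6.7] M [ 0.41  0.37 -0.02] w 0.014 j6 -0.12
```

```bash
cat > turn.py <<'E'
from h import *
import json
phi=-2.32+np.pi/2; x,y,z=.45,-.3502,.1136
phi0=phi
f=F()
for i in range(26):
    phi+=np.radians(4)
    arm.move_l([x,y,z],feed=.05,orientation=quat(phi))
    f=F(3); s=arm.state()
    print(round(np.degrees(phi-phi0)),"t",round(s["t"],2),"z",round(z,4),round(s["eef_pos"][2],4),np.round(f[[0,1,2,5]],2),round(np.degrees(phi_now()-phi0),1))
    if f[2]<2.5: print("loss of contact"); break
    if f[2]>14 or abs(f[5])>.5 or np.hypot(f[0],f[1])>12: print("stop"); break
    # regulate
    z+=np.clip((f[2]-7)*4e-5,-2e-4,3e-4)
    x+=np.clip(f[0]*3e-5,-2e-4,2e-4); y+=np.clip(f[1]*3e-5,-2e-4,2e-4)
json.dump([x,y,z,phi],open("s.json","w")); print(x,y,z,phi)
E
python3 turn.py
```

```text
4 t 7.37 z 0.1136 0.1143 [-0.33  0.41  5.69  0.08] 4.0
8 t 7.67 z 0.1135 0.1143 [-0.01 -0.35  4.91  0.07] 8.0
12 t 7.97 z 0.1135 0.1142 [ 0.7  -0.04  5.25  0.03] 11.9
16 t 8.27 z 0.1134 0.1132 [ 0.2  -0.3   2.08  0.13] 15.9
loss of contact
0.45001062912077167 -0.3501993994020214 0.1133942401425783 -0.4699509928860106
```

```bash
cat > drop.py <<'E'
from h import *
import json
x,y,z,phi=json.load(open("s.json")); phi0=-2.32+np.pi/2; rot=0
while z>.1030:
    z-=.0005
    arm.move_l([x,y,z],feed=.02,orientation=quat(phi)); f=F(2); s=arm.state()
    print("t",round(s["t"],2),"z",round(z,4),round(s["eef_pos"][2],4),np.round(f[[0,1,2,5]],2),round(np.degrees(phi-phi0),1))
    if f[2]>9:
        if s["eef_pos"][2]<.1055 : print("bottom"); break
        if rot>=6: print("stuck"); break
        rot+=1; phi+=np.radians(3); z+=.0007
json.dump([x,y,z,phi],open("s.json","w")); print(x,y,z,phi)
E
python3 drop.py
```

```text
t 8.55 z 0.1129 0.1131 [ 0.31 -0.2   4.57  0.14] 16.0
t 8.83 z 0.1124 0.113 [-0.63  0.32  6.29  0.12] 16.0
t 9.12 z 0.1119 0.1128 [-0.71  1.09  8.69  0.14] 16.0
t 9.4 z 0.1114 0.1127 [-1.13  1.07 10.57  0.18] 16.0
t 9.68 z 0.1116 0.1111 [ 0.74 -0.75  0.78  0.13] 19.0
t 9.97 z 0.1111 0.1107 [ 2.08 -1.13 -1.59  0.08] 19.0
t 10.25 z 0.1106 0.1104 [ 2.07 -0.74 -1.4   0.1 ] 19.0
t 10.53 z 0.1101 0.1101 [ 0.75 -0.86 -0.08  0.11] 19.0
t 10.82 z 0.1096 0.1096 [ 0.91 -0.58  1.2   0.12] 19.0
t 11.1 z 0.1091 0.109 [ 0.57 -1.15 -0.13  0.1 ] 19.0
t 11.38 z 0.1086 0.1082 [ 0.93 -1.49 -1.94  0.06] 19.0
t 11.67 z 0.1081 0.1078 [ 0.85 -0.81 -2.01  0.06] 19.0
t 11.95 z 0.1076 0.1074 [-0.07 -0.79 -1.69 -0.02] 19.0
t 12.23 z 0.1071 0.107 [ 0.42  0.63 -1.76  0.02] 19.0
t 12.52 z 0.1066 0.1066 [-0.45 -0.08 -0.6   0.01] 19.0
t 12.8 z 0.1061 0.1061 [ 0.07  0.29 -1.13  0.01] 19.0
t 13.08 z 0.1056 0.1055 [ 0.56  0.14 -0.55 -0.03] 19.0
t 13.37 z 0.1051 0.1051 [-0.26  0.19 -0.5   0.04] 19.0
t 13.65 z 0.1046 0.1046 [-0.01  0.13 -0.59 -0.01] 19.0
t 13.93 z 0.1041 0.1044 [-0.93  1.03  2.29 -0.01] 19.0
t 14.22 z 0.1036 0.1043 [-1.55  2.32  5.38  0.02] 19.0
t 14.5 z 0.1031 0.1042 [-1.93  2.49  7.6  -0.04] 19.0
t 14.78 z 0.1026 0.1041 [-3.57  3.28  9.99 -0.01] 19.0
bottom
0.45001062912077167 -0.3501993994020214 0.1025942401425783 -0.4175911153261807
```

It dropped in, 10 mm. Now screwing clockwise while following it down.

```bash
cat > screw.py <<'E'
from h import *
import json
x,y,z,phi=json.load(open("s.json")); p0=phi
for i in range(40):
    phi-=np.radians(4)
    arm.move_l([x,y,z],feed=.05,orientation=quat(phi))
    f=F(3); s=arm.state()
    print(round(np.degrees(phi-p0)),"t",round(s["t"],2),"z",round(z,4),round(s["eef_pos"][2],4),np.round(f[[0,1,2,5]],2),round(np.degrees(phi_now()-p0),1),round(s["grip_width"],4))
    if abs(f[5])>.45: print("torque"); break
    if f[2]>20 or np.hypot(f[0],f[1])>14 or f[2]<-8: print("stop"); break
    z+=np.clip((f[2]-7)*5e-5,-4e-4,3e-4)
    x+=np.clip(f[0]*2e-5,-2e-4,2e-4); y+=np.clip(f[1]*2e-5,-2e-4,2e-4)
json.dump([x,y,z,phi],open("s.json","w")); print(x,y,z,phi)
E
python3 screw.py
```

```text
-4 t 15.08 z 0.1026 0.1043 [-0.83  0.08  6.01 -0.11] -4.0 0.0137
-8 t 15.38 z 0.1025 0.1042 [-0.41 -0.23  6.49 -0.07] -8.0 0.0139
-12 t 15.68 z 0.1025 0.104 [ 0.53 -0.11  6.28 -0.05] -12.0 0.0138
-16 t 15.98 z 0.1025 0.1038 [ 0.22 -0.37  6.05 -0.05] -15.9 0.0137
-20 t 16.28 z 0.1024 0.1035 [ 0.01 -0.88  5.97 -0.03] -19.9 0.0135
-24 t 16.58 z 0.1024 0.1033 [-0.33 -0.77  5.25 -0.1 ] -23.8 0.0137
-28 t 16.88 z 0.1023 0.1031 [ 0.08 -0.32  5.14 -0.01] -27.8 0.0137
-32 t 17.18 z 0.1022 0.1029 [ 0.39 -1.41  5.37 -0.05] -31.8 0.0141
-36 t 17.48 z 0.1021 0.1027 [-0.02 -1.24  5.09 -0.01] -35.8 0.0139
-40 t 17.78 z 0.102 0.1026 [-0.22 -0.1   5.35 -0.04] -39.8 0.0135
-44 t 18.08 z 0.1019 0.1026 [-0.27  0.41  5.76  0.01] -43.8 0.0139
-48 t 18.38 z 0.1019 0.1026 [-0.53 -0.46  5.94 -0.05] -47.8 0.0141
-52 t 18.68 z 0.1018 0.1025 [-0.29  0.47  5.87 -0.03] -51.8 0.014
-56 t 18.98 z 0.1018 0.1024 [ 0.29  0.28  5.26 -0.03] -55.8 0.014
-60 t 19.28 z 0.1017 0.1022 [-0.2  -0.22  5.14 -0.05] -59.8 0.0141
-64 t 19.58 z 0.1016 0.102 [-0.17  0.    5.1  -0.06] -63.7 0.0139
-68 t 19.88 z 0.1015 0.1017 [ 0.39 -0.32  4.78 -0.07] -67.8 0.0138
-72 t 20.18 z 0.1014 0.1015 [ 0.26 -0.14  4.32 -0.08] -71.8 0.0138
-76 t 20.48 z 0.1013 0.1013 [-0.02 -0.46  4.77 -0.08] -75.9 0.0139
-80 t 20.78 z 0.1011 0.1011 [ 0.69 -0.86  4.07 -0.09] -79.9 0.0138
-84 t 21.08 z 0.101 0.1008 [ 0.38 -0.67  2.97 -0.1 ] -83.9 0.0134
-88 t 21.38 z 0.1008 0.1006 [ 0.29 -0.17  2.03 -0.04] -87.9 0.0136
-92 t 21.68 z 0.1005 0.1006 [-0.14  0.46  4.74  0.73] -91.8 0.0144
torque
0.45001560515975814 -0.3503492419002786 0.10054400716247744 -2.023294027160965
```

Torque jumped to 0.73 Nm after about 90° of turn, as described, so the lid is at the block. I'll relax the torque slightly, release and check.

```bash
python3 - <<'E'
from h import *
import json
x,y,z,phi=json.load(open("s.json"))
phi+=np.radians(2); arm.move_l([x,y,z],feed=.05,orientation=quat(phi)); print(np.round(F(),2)); st()
arm.gripper_to(.04); arm.hold(.2); st("rel")
arm.move_l([x,y,.20],feed=.1); st()
s=arm.state()["joint_positions"].copy()
arm.reach([.30,-.60,.30],quat(-1.2)); st()
arm.hold(.3)
for n in("side","top"):
    cv2.imwrite(f"pics/{n}3.png",arm.camera(n))
    print(n,[(l,[(round(d["confidence"],2),[round(d["point"][1]*640),round(d["point"][0]*480)]) for d in arm.landmark_of(n,l)]) for l in("lid","seal","rest","ink_stick")])
a=cv2.imread("pics/side3.png")[220:350,230:395]; b=cv2.imread("pics/top3.png")[195:340,295:479]
a0=cv2.imread("pics/side0.png")[220:350,230:395]
cv2.imwrite("pics/v3.png",np.vstack([np.hstack([cv2.resize(q,(400,300),interpolation=2) for q in r]) for r in((a0,a),(cv2.imread("pics/top0.png")[195:340,295:479],b))]))
E
```

```text
[-0.91  1.01  4.71  0.24  0.21  0.53]
 t 22.0 p [ 0.4499 -0.3502  0.1006] phi -1.988 F [-0.9  1.9  5.1] M [0.23 0.15 0.53] w 0.0137 j6 1.12
rel t 22.76 p [ 0.45   -0.3504  0.1006] phi -1.988 F [-0.3 -0.2  0.5] M [0.04 0.01 0.02] w 0.0401 j6 1.12
 t 23.9 p [ 0.4496 -0.3499  0.1991] phi -1.988 F [ 0.4  0.7 -0.5] M [ 0.01 -0.05  0.02] w 0.04 j6 1.12
 t 25.07 p [ 0.3006 -0.5992  0.2992] phi -1.2 F [0.1 0.2 0.1] M [-0.    0.01 -0.  ] w 0.0402 j6 -0.09
side [('lid', [(0.81, [296, 293]), (0.81, [396, 310])]), ('seal', []), ('rest', [(0.56, [351, 309])]), ('ink_stick', [(0.56, [240, 312])])]
top [('lid', [(0.83, [368, 266]), (0.68, [377, 157]), (0.59, [367, 264])]), ('seal', [(0.44, [308, 264])]), ('rest', [(0.74, [364, 209])]), ('ink_stick', [(0.88, [352, 326])])]
```

View pics/v3.png

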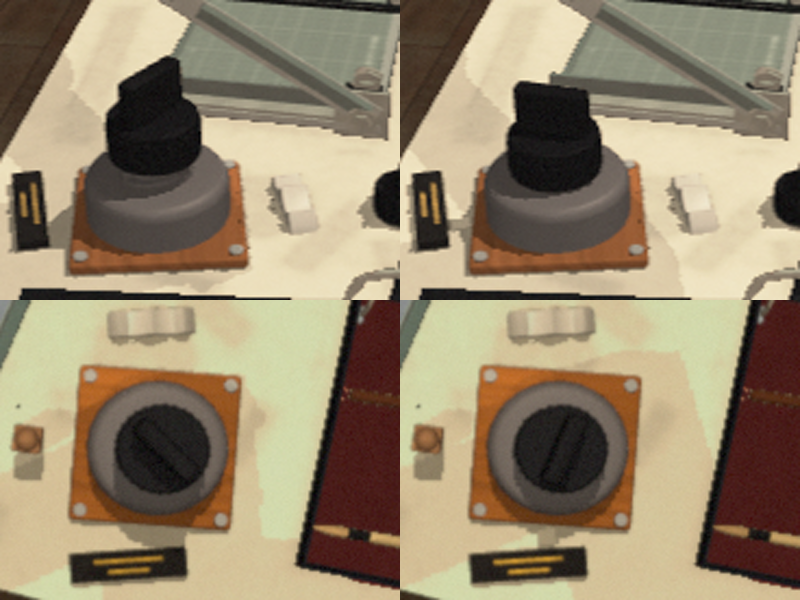

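The lid is clearly lower, and the bystanders look unmoved. One quick numeric check of the drop before handing in.

```bash
python3 - <<'E'
from h import *
a=np.linspace(0,2*np.pi,90)
for z in(.062,.050,.048):
    print(z,"pred lower front row",proj("side",np.c_[.45+.031*np.cos(a),-.3502+.031*np.sin(a),0*a+z])[:,1].max())
for k in(0,3):
    g=cv2.cvtColor(cv2.imread(f"pics/side{k}.png"),6).astype(float)[:,290:301].mean(1)
    print(k,np.round(g[278:306]))
# bar yaw in top3, dark-body regrip-free check
phi=-1.988-np.pi/2; c=np.array([.45,-.3502,.113]); d=.02*np.array([np.cos(phi),np.sin(phi),0])
print("pred bar ends top",proj("top",[c-d,c+d]))
E
```

```text
0.062 pred lower front row 296.4077742332722
0.05 pred lower front row 302.57815298415767
0.048 pred lower front row 303.59706841880933
0 [26. 27. 22. 18. 17. 20. 19. 17. 17. 17. 19. 18. 18. 17. 17. 19. 18. 24.
 59. 64. 62. 65. 67. 62. 62. 71. 82. 96.]
3 [16. 14. 17. 23. 25. 26. 25. 26. 26. 27. 20. 19. 20. 19. 18. 21. 18. 18.
 19. 18. 18. 19. 19. 19. 23. 51. 81. 99.]
pred bar ends top [[376.42039668 252.98022522]
 [364.53840537 279.02861197]]
```

```bash
python3 - <<'E'
from h import *
arm.hold(.2); st(); arm.finish_job()
E
```

```text
t 26.07 p [ 0.3 -0.6  0.3] phi -1.2 F [ 0.3 -0.2  0.8] M [0.03 0.   0.03] w 0.0399 j6 -0.09
the job is handed in; nothing more can be done
```

I screwed the lid home, let go, moved the arm clear and handed the job in at about 26 s. The job reports no verdict, so what follows is from my own readings.

- **Backward turn:** I pinched the bar (14 mm between the fingers) and turned it counter-clockwise at about 5–7 N. The thread caught at about 16–19°. I then pushed the lid down 10 mm, and the wrist read at most 11 N throughout.
- **Forward turn:** I screwed it clockwise for about 90°, until the torque jumped to 0.73 Nm at the block. I eased that to about 0.5 Nm before letting go.
- **Lid height:** In the side picture the lid's lower edge moved down about 7.2 px, where 14 mm to home predicts 7.2 px. The tool's own height put it about 0.4 mm above home. Both are under the 1.5 mm allowed.
- **Bystanders:** The detections for seal, rest and ink stick shifted by at most 2 px (about 3 mm, detector noise), and the before and after pictures look the same. The seal was not detected in the side view either time, so its position rests on the top view alone.
- **Disagreement:** The two cameras differed by about 4 mm in x for the lid's axis. I used a value between them, and the low side forces (under 5 N) bore it out.

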